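# Set the cutting square against the board's stop

### The arm

A 6-joint arm with a two-finger parallel gripper is mounted at the origin on a cart in front of the work surface, level with it; the furniture and walls round the work are solid. World frame = base frame: x ahead of the robot, y to its left, z up, the work surface at z = 0. Lengths are in m, angles in rad, forces in N, time in s.
With the tool pointing down it reaches from about 0.3 to 0.875 m from the base axis. Payload 6.4 kg.
Tool frame: the origin (TCP) lies at the very end of the fingers, on their centre line; the grasp point (between the pads) lies 19 mm behind it; z points along the fingers, y is the line along which they close (so a half turn about z gives the same grasp; the last joint's range is limited). The gripper opens to 85 mm and grips with 20 to 120 N. Pads are 22 mm wide; open, the fingers measure 114 mm over their backs; the gripper's body (76 mm by 85 mm) begins 54 mm behind the grasp point. The pads swing forward as they close: fully open they stand 13 mm farther back than shut.
Start: joints at [-1.363, 0.181, 1.607, -0, 1.354, -0.206], TCP at [0.231, -0.526, 0.231] pointing down, gripper open.
Joint ranges: [-2.99, 2.99], [-0.89, 2.07], [0.3, 2.58], [-1.14, 4.28], [0, 2.63], [-3.12, 3.12]. Speed limits (rad/s): [2.57, 2.57, 3.01, 3.14, 3.14, 3.14].

### API

Orientations are given as a unit quaternion [x, y, z, w].
In Python, from station import monitor, eyes, workorder gives the robot as it stands.
- The arm moves only by the tool move_arm, never from a script. Its argument "targets" is a list of rows, each a list of 7 numbers: the closure, from 0 (fully open) to 1 (shut), then the shift along the tool's x, y, z as a fraction of full scale, then the turn, a rotation vector about the tool's x, y, z as a fraction of full scale. A call has 1 to 8 rows; each row is the pose to reach, as a shift and turn from the pose commanded when the call began, along the tool's axes at that moment, turning the shorter way round; what a row does not reach only later rows make up. Full scale, the value 1, is 15 cm for a shift and pi rad for a turn. A row lasts 1/8 s, in which the tool goes at most 62.5 mm and 10.7 degrees, less where a joint would pass 70% of its speed; a pose out of reach is approached as far as the arm can. A call with a number of a shift or a turn outside -1 to 1 is refused whole. A call with a gripper value outside its range is refused whole. The fingers move at their own pace and stop on an object; "force" is the grip in N (left out, the last holds). Time passes only in rows, so rows that repeat a pose let the fingers close. It gives the time, the measured TCP pose, the force, the opening and the grip force at its end, in the units of the state.
- monitor.read_state(): the state, without advancing time (a new reading comes with each control period).
- eyes.get_image(name): name is "scene" or "side" or "wrist"; returns a dict with "img" (400x640x3 uint8, red, green, blue), "mtx" (3x3 intrinsics, pixels), "R" (3x3) and "t" (3): a world point X has camera coordinates R X + t. Camera axes: x right, y down, z forward; pixel columns grow to the right and rows downward; lengths in m; the calibration is good to about 2 mm. A picture is of the moment at which its call begins. There is no depth.
- workorder.close_job(): hands the job in; it is judged then, once.
The state is a dict: "time_s": time; "joint_positions": joint angles; "joint_vel": joint speeds; "tau": joint torques, N m; "position": TCP position; "ee_rot": TCP orientation; "force": force on the tool from outside, world axes, zero at the start; "ft_torque": the same for the moment, N m; "opening": finger opening in m; "grip_force": force on a finger pad.
Only numpy, scipy, OpenCV 4.12 (cv2) and the standard library are available. Lean on these libraries where they do the work, as an engineer would, in place of code of your own. Each camera call takes 0.05 s, during which the arm holds its last target. There are 200 camera calls.

### The job

Take the T-shaped cutting square off its sloping rest and lay it flat on the worktop in front of the light wooden board, blade reaching over the board, with its dark wooden stock flush against the board's front edge and the blade a few centimetres to the left of the stop block. Then slide it to the right along that edge until the blade's side sits flush against the stop block, and let go of it there. Leave the remote control, the card carton and the eraser where they are.

Things in the scene. Friction and masses are not known exactly. Their poses are not given: they have to be found in the camera images.
- square: loose T-square, 0.22 kg. Dark stock 24 (x) x 100 (y) x 17.5 mm; aluminium blade x 12 to 142, y -17 to 17, z 12.5 to 17.5 mm; on the stock a grip rib 14 (x) x 60 (y) mm, z 17.5 to 50.5, centred: pinch across its 14 mm. Origin: centre of stock's underside; x along the blade, z up out of its face. Stock face x = 12 goes to the board's edge. Starts on the rest tilted 28 deg, blade up the slope
- stock_left (a point): point on the stock's guiding face (x = 12 mm) near its left end: (12, 45, 6) mm in the square's frame; axes as the square's
- stock_right (a point): point on the stock's guiding face near its right end: (12, -45, 6) mm in the square's frame
- blade_side (a point): point half-way along the blade's right-hand side: (70, -17, 15) mm in the square's frame
- board: light wooden cutting board, fixed to the worktop, 160 (x) x 240 (y) x 12 (z) mm. Origin: centre of its underside; its front edge, towards the robot, is the face x = -80 mm, running along y.
- stop: wooden stop block with two screws, fixed on the board, square to it, 60 (x) x 40 (y) x 26 (z) mm, top 38 mm above the worktop. Origin: centre of its underside; axes as the board's. Its x range on the board is 28 to 88 mm behind the front edge.
- stop_face (a point): foot of the stop block's left face, y = +20 mm from the block's centre; axes as the board's (y points out of the face, to the left)
- rest: wooden sloping rest, fixed, foot 160 (x) x 110 (y) mm, about 125 mm high. Origin: centre of its underside; the slope rises along its x at 28 degrees. The square's stock lies in a trough at the low end behind a 10 mm lip, the blade on a bed up the slope; lift it off along the slope's normal
- remote: black remote control, loose bystander, 173 (x) x 45 (y) x 19 mm; origin under its centre
- card_box: carton of cards, loose bystander, 97 (x) x 61 (y) x 34 mm; origin under its centre
- eraser: eraser, loose bystander, 23 (x) x 52 (y) x 12 mm; origin under its centre

How it is judged:
On the way, in this order (a step that is already met when the one before it is completed fails the run):
1. the square is lifted clear of its rest (distance of square from where it was at the start of the episode above 0.06 m), for 0.1 s.
2. the square lies flat on the worktop, both ends of its stock within 4 mm of the board's front edge, the blade still more than 8 mm to the left of the stop block (angle between square's own z axis and vertical below 0.05 rad and height (world z) of square below 0.005 m and x of stock_left in the frame of board between -0.084 and -0.076 m and x of stock_right in the frame of board between -0.084 and -0.076 m and y of blade_side in the frame of stop_face between 0.008 and 0.12 m), for 0.2 s.
At the end, for the whole second after the job is handed in: The square lies flat on the worktop (tilt under 0.05 rad, underside within 5 mm of the surface), at rest, both ends of its stock within 3 mm of the board's front edge, and the side of its blade within 3 mm of the stop block's left face (angle between square's own z axis and vertical below 0.05 rad and height (world z) of square below 0.005 m and x of stock_left in the frame of board between -0.083 and -0.077 m and x of stock_right in the frame of board between -0.083 and -0.077 m and y of blade_side in the frame of stop_face between -0.003 and 0.003 m and linear speed of square below 0.01 m/s); the robot touches nothing.
It fails at once if the remote control is moved by more than 20 mm (distance of remote from where it was at the start of the episode above 0.02 m).
It fails at once if the card carton is moved by more than 20 mm (distance of card_box from where it was at the start of the episode above 0.02 m).
It fails at once if the eraser is moved by more than 20 mm (distance of eraser from where it was at the start of the episode above 0.02 m).
It also fails if it takes over 42 s, if anything falls off the work surface, if the arm or the gripper's body presses on something with over 40 N, if the wrist force passes 120 N, or if a joint passes its speed limit or range.

## Working session

There is one attempt and no reset: what is moved stays moved. The work goes in short steps, Python scripts to look and compute and a tool call to move; the robot and the scene stay as the last step left them, time stands still between calls to the robot, and variables do not carry over. Pictures are saved under pics/ and viewed, at most 10 in all, crops included, and the job is handed in when it is done.

Besides the shell and the picture viewer there is one more tool, called in YAML: its name, and indented under it one key for each argument. move_arm: Moves the arm, as the interface text tells. Its arguments: {"type":"object","properties":{"targets":{"type":"array"},"force":{"type":"number"}},"required":["targets"]}

```bash
mkdir -p pics; cat > h.py <<'E'
import numpy as np, cv2
from station import monitor, eyes, workorder
from scipy.spatial.transform import Rotation as Ro
def snap(n,f):
    d=eyes.get_image(n); cv2.imwrite('pics/'+f+'.png',d['img'][:,:,::-1]); np.savez('pics/'+f+'.npz',**d); return d
def ld(f): return np.load('pics/'+f+'.npz')
def ray(d,u,v):
    R,t=d['R'],d['t']; c=-R.T@t
    r=R.T@np.linalg.solve(d['mtx'],[u,v,1.]); return c,r/np.linalg.norm(r)
def onz(d,u,v,z):
    c,r=ray(d,u,v); return c+r*(z-c[2])/r[2]
def proj(d,X):
    p=d['mtx']@(d['R']@np.asarray(X).T+d['t'][:,None]); return (p[:2]/p[2]).T
def tri(d1,p1,d2,p2):
    c1,r1=ray(d1,*p1);c2,r2=ray(d2,*p2)
    s=np.linalg.lstsq(np.c_[r1,-r2],c2-c1,rcond=None)[0]
    a=c1+r1*s[0];b=c2+r2*s[1]; return (a+b)/2,np.linalg.norm(a-b)
E
python3 - <<'E'
from h import *
for n in ['scene','side']:
    d=snap(n,n+'0'); print(n,-d['R'].T@d['t'])
s=monitor.read_state(); print(s['time_s'],s['position'],s['ee_rot'],s['force'])
E
```

```text
scene [-0.43947071 -0.7091226   0.9037499 ]
side [ 0.31731529 -0.61061384  1.11113536]
0.1 [ 0.23111451 -0.52597745  0.23047002] [ 9.78675182e-01  2.05412474e-01 -1.93656048e-06 -7.76572609e-04] [ 0.68288357 -0.14033773 -0.52535001]
```

View pics/scene0.png

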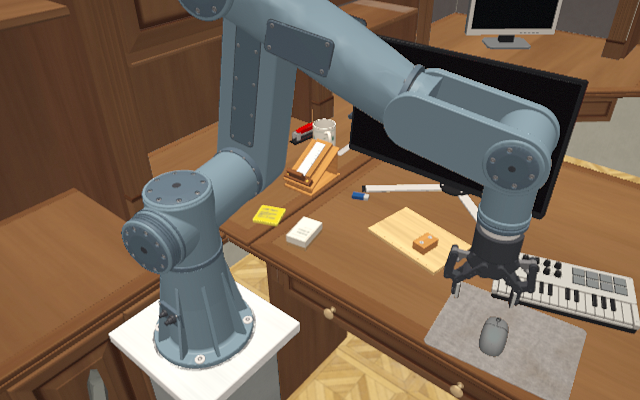

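View pics/side0.png

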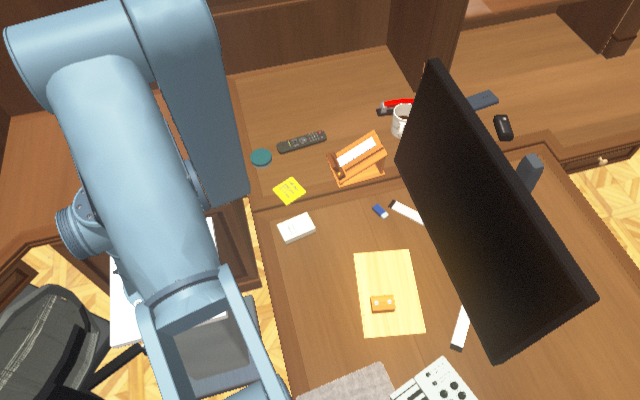

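The scene view shows the rest at about (313,167), the board at (420,240), the stop at (425,243) and the carton at (304,231). In the side view the rest is at (358,158), the carton at (296,228), the eraser at (380,211), the remote at (301,142), the board at (390,290) and the stop at (382,303). The monitor stands close behind them.

```bash
python3 - <<'E'
from h import *
a=cv2.imread('pics/side0.png'); b=cv2.imread('pics/scene0.png')
A=cv2.resize(a[120:195,315:395],(400,375),interpolation=cv2.INTER_CUBIC)
B=cv2.resize(b[130:205,275:355],(400,375),interpolation=cv2.INTER_CUBIC)
cv2.imwrite('pics/c1.png',np.hstack([A,B]))
A=cv2.resize(a[240:345,345:435],(450,525),interpolation=cv2.INTER_CUBIC)
B=cv2.resize(b[200:280,360:475],(345,240),interpolation=cv2.INTER_CUBIC)
c=np.zeros((525,795,3),np.uint8); c[:,:450]=A; c[:240,450:]=B; cv2.imwrite('pics/c2.png',c)
E
```

```text
(no output)
```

View pics/c1.png

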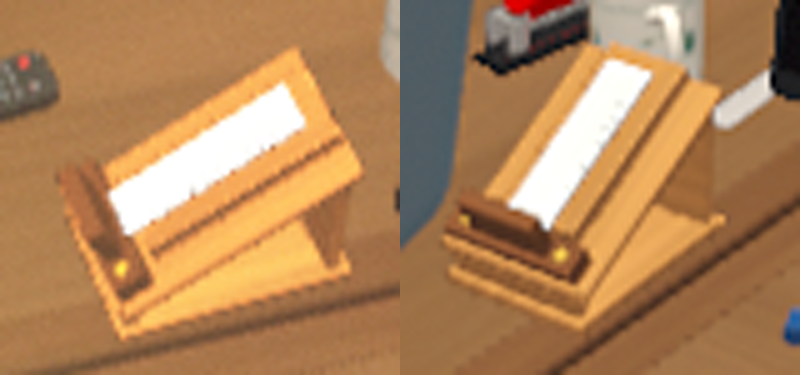

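View pics/c2.png

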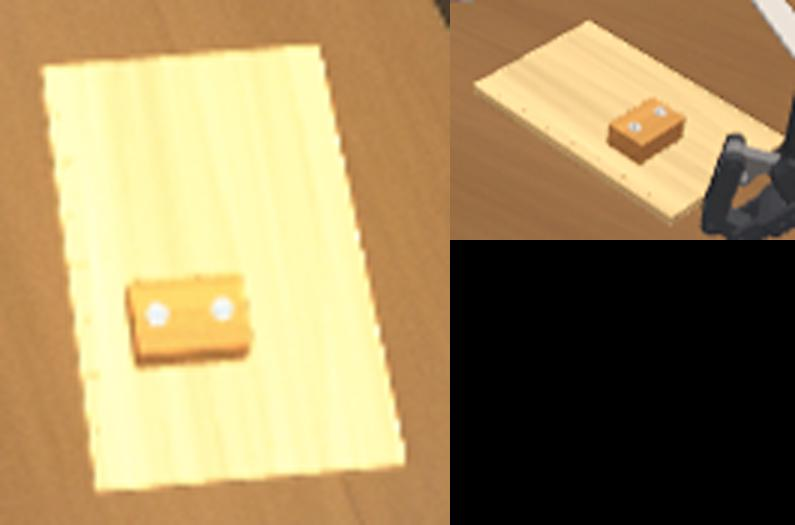

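The close-ups show the blade running up the rest, its far corners at side (283,85),(305,125) and scene (607,60),(652,75) in crop pixels. The stock and rib sit at the low end with the near brass screw at (120,268). The board and stop outlines are sharp.

```bash
python3 - <<'E'
from h import *
S=ld('side0');C=ld('scene0')
s=lambda x,y:(x/5-.4+315,y/5-.4+120)
c=lambda x,y:((x-400)/5-.4+275,y/5-.4+130)
for n,a,b in [('farL',(283,85),(607,60)),('farR',(305,125),(652,75)),('screwR',(120,268),(559,255)),('foot fr',(125,335),(583,325)),('foot rr',(348,268),(722,218)),('rib top R?',(110,252),(545,225))]:
    print(n,*tri(S,s(*a),C,c(*b)))
g=lambda x,y:(x/5-.4+345,y/5-.4+240)
B=np.array([onz(S,*g(*p),.012) for p in [(42,66),(320,45),(405,463),(97,492)]]);print(B, np.linalg.norm(B-np.roll(B,1,0),axis=1))
# stop top z .038
T=np.array([onz(S,*g(*p),.038) for p in [(129,287),(242,275),(249,346),(138,354)]]);print(T,np.linalg.norm(T-np.roll(T,1,0),axis=1))
# card, eraser, remote, by side rough
for n,p,z in [('card',(296,228),.03),('eraser',(380,211),.01),('remote',(301,142),.015),('monitor near',(397,160),.2)]: print(n,onz(S,*p,z))
E
```

```text
farL [0.68115889 0.22648683 0.11833475] 0.001271161152112768
farR [0.68312663 0.19092555 0.11869966] 0.0020258104713113544
screwR [0.55802823 0.16520648 0.05413099] 0.00214894057934003
foot fr [0.55539969 0.14453614 0.01162409] 0.0021811537636784077
foot rr [0.70761185 0.15206332 0.01395296] 0.0037936188816793683
rib top R? [0.54994782 0.16549528 0.07755234] 0.004494672280630401
[[ 0.52456309 -0.08782327  0.012     ]
 [ 0.68119523 -0.11983033  0.012     ]
 [ 0.63300713 -0.35431583  0.012     ]
 [ 0.47776705 -0.32449862  0.012     ]] [0.24125731 0.15986894 0.23938576 0.15807766]
[[ 0.5239147  -0.23536879  0.038     ]
 [ 0.5828075  -0.24569779  0.038     ]
 [ 0.57262217 -0.28258483  0.038     ]
 [ 0.51655893 -0.2706574   0.038     ]] [0.0360471  0.05979172 0.03826741 0.05731797]
card [0.3865329  0.02694841 0.03      ]
eraser [0.64679819 0.0246542  0.01      ]
remote [0.48282686 0.35949417 0.015     ]
monitor near [0.69037121 0.05733277 0.2       ]
```

```bash
cat >> h.py <<'E'
def axes(yaw,tilt):
    return Ro.from_euler('z',yaw,degrees=True)*Ro.from_euler('y',-tilt,degrees=True)   # square frame
TOOL=Ro.from_matrix(np.array([[0,1,0],[1,0,0],[0,0,-1.]]).T)  # tool x=sq y, tool y=sq x, z=-z
def row(p,R,st=None):
    st=st or monitor.read_state(); R0=Ro.from_quat(st['ee_rot'])
    d=R0.inv().apply(np.asarray(p)-st['position'])/.15; w=(R0.inv()*R).as_rotvec()/np.pi
    print('shift',d.round(4),'turn',w.round(4))
E
python3 - <<'E'
from h import *
S=ld('side0');C=ld('scene0')
for a,b in [((397,160),(350,147)),((432,57),(368,35)),((492,358),(543,216)),((597,296),(586,80))]: print(tri(S,a,C,b))
q=axes(3,28); o=np.array([.5651,.2025,.0364])
print(q.as_matrix())
R=q*TOOL
for h in (.022,.142): print('tcp',o+q.apply([0,0,h]))
row(o+q.apply([0,0,.142]),R)
E
```

```text
(array([0.7253019 , 0.12052179, 0.11463632]), np.float64(0.0010183413748435677))
(array([0.76394279, 0.10592015, 0.47341963]), np.float64(0.019442520016820772))
(array([ 0.71787276, -0.4831061 ,  0.12808095]), np.float64(0.017354076322720128))
(array([ 0.77778013, -0.48445368,  0.47081895]), np.float64(0.002240219273941348))
[[ 0.88173754 -0.05233596 -0.46882817]
 [ 0.04620991  0.99862953 -0.02457024]
 [ 0.46947156  0.          0.88294759]]
tcp [0.55478578 0.20195945 0.05582485]
tcp [0.4985264  0.19901103 0.16177856]
shift [ 3.5754 -3.7079  0.4647] turn [-0.1363  0.0936 -0.377 ]
```

move_arm:
  targets:
    - [0.4,0.3,-0.31,-0.1,0,0,0]
    - [0.4,0.6,-0.62,-0.1,0,0,0]
    - [0.4,0.9,-0.93,-0.1,0,0,0]
    - [0.4,0.9,-0.93,-0.1,0,0,0]

```text
time_s: 0.6
position: [0.2996, -0.341, 0.2459]
ee_rot: [0.978, 0.207, 0.0, -0.001]
force: [-0.6, -0.7, -0.5]
opening: 0.0514
grip_force: 0.0
```

move_arm:
  targets:
    - [0.4,0.3,-0.31,0,0,0,0]
    - [0.4,0.6,-0.62,0,0,0,0]
    - [0.4,0.9,-0.93,0,0,0,0]
    - [0.4,0.9,-0.93,0,0,0,0]

```text
time_s: 1.1
position: [0.367, -0.1597, 0.2462]
ee_rot: [0.978, 0.208, 0.0, -0.0]
force: [0.1, 0.3, -0.6]
opening: 0.0505
grip_force: 0.0
```

move_arm:
  targets:
    - [0.4,0.3,-0.31,0,0,0,0]
    - [0.4,0.6,-0.62,0,0,0,-0.05]
    - [0.4,0.9,-0.93,0,0,0,-0.1]
    - [0.4,0.9,-0.93,0,0,0,-0.15]
    - [0.4,0.9,-0.93,0,0,0,-0.2]
    - [0.4,0.9,-0.93,0,0,0,-0.2]

```text
time_s: 1.85
position: [0.4342, 0.0186, 0.246]
ee_rot: [0.868, 0.497, -0.0, 0.0]
force: [0.3, -0.4, -0.2]
opening: 0.0513
grip_force: 0.0
```

```bash
python3 - <<'E'
from h import *
q=axes(3,28); o=np.array([.5651,.2025,.0364])
row(o+q.apply([0,0,.142]),q*TOOL)
E
```

```text
shift [ 1.255  -0.2387  0.5611] turn [-0.1512  0.0455 -0.1818]
```

move_arm:
  targets:
    - [0.4,0.4,-0.08,0.1,-0.05,0.015,-0.06]
    - [0.4,0.8,-0.16,0.2,-0.1,0.03,-0.12]
    - [0.4,1,-0.2,0.3,-0.151,0.0455,-0.182]
    - [0.4,1,-0.2,0.3,-0.151,0.0455,-0.182]
    - [0.4,1,-0.2,0.3,-0.151,0.0455,-0.182]
    - [0.4,1,-0.2,0.3,-0.151,0.0455,-0.182]

```text
time_s: 2.6
position: [0.4847, 0.1632, 0.2024]
ee_rot: [0.669, 0.703, 0.176, 0.166]
force: [-0.0, 0.3, 0.7]
opening: 0.0515
grip_force: 0.0
```

```bash
python3 - <<'E'
from h import *
q=axes(3,28); o=np.array([.5651,.2025,.0364])
row(o+q.apply([0,0,.122]),q*TOOL)
d=snap('wrist','w1'); S=snap('side','s1')
print(monitor.read_state()['joint_positions'])
pts=o+q.apply(np.array([[142,17,17.5],[142,-17,17.5],[7,30,50.5],[7,-30,50.5],[-7,30,50.5],[-7,-30,50.5],[12,50,17.5],[12,-50,17.5],[-12,50,17.5],[-12,-50,17.5]])/1000)
im=d['img'][:,:,::-1].copy(); 
for u in proj(d,pts): cv2.circle(im,tuple(int(round(v)) for v in u),2,(255,0,255),-1)
cv2.imwrite('pics/w1o.png',im); print(proj(d,pts).round(1))
E
```

```text
shift [ 0.2333 -0.0355  0.4213] turn [-0.     -0.0001 -0.0011]
[ 0.10958952 -0.24118055  2.15784061 -0.03920574  0.73659446  0.08147965]
[[469.1 119. ]
 [464.  156.9]
 [316.9 106.5]
 [317.  180.6]
 [299.  106.5]
 [300.3 180.6]
 [322.5  80.1]
 [322.2 191.8]
 [294.4  80.2]
 [296.8 191.9]]
```

View pics/w1o.png

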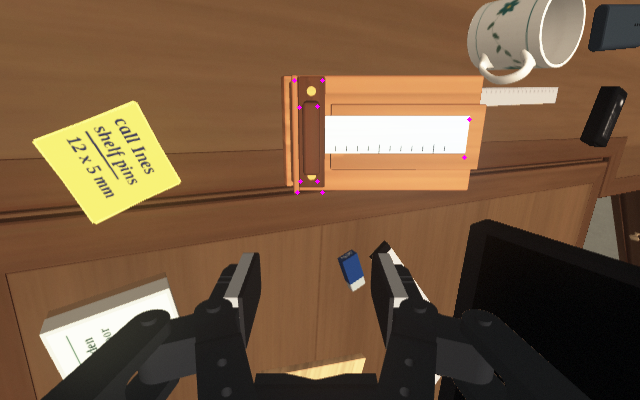

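The overlay lands on the square. The blade's far end is really at about (469,117)/(468,154), and the rib spans about x 302–321. Next I refine from the wrist blade mask.

```bash
python3 - <<'E'
from h import *
from scipy.optimize import least_squares
d=ld('w1'); im=d['img'].astype(int)
m=(im.min(2)>190).astype(np.uint8); m[:,:300]=0;m[:,475:]=0;m[:100]=0;m[170:]=0
m=cv2.morphologyEx(m,cv2.MORPH_OPEN,np.ones((3,3)))
# side lines
top=[(c,np.nonzero(m[:,c])[0][0]-.5) for c in range(335,462,3)]; bot=[(c,np.nonzero(m[:,c])[0][-1]+.5) for c in range(335,462,3)]
end=[(np.nonzero(m[r])[0][-1]+.5,r) for r in range(122,150,3)]
for k in (top,bot):
    print(np.polyfit(*np.array(k).T,1), np.median([k[0][1],k[-1][1]]))
print(np.polyfit(np.array(end)[:,1],np.array(end)[:,0],1))
print('row140',[tuple(x) for x in im[140,290:330]])
print('row145',im[145,290:330].sum(1))
print('col310',[(r,im[r,311].sum()) for r in list(range(76,108))+list(range(172,198))])
# cast onto square top plane
q=axes(3,28); o=np.array([.5651,.2025,.0364])
def loc(u,v,z):
    c,r=ray(d,u,v); n=q.apply([0,0,1]); s=((o-c)@n+z)/(r@n); return q.inv().apply(c+r*s-o)*1000
for k in (top[0],top[-1],bot[0],bot[-1],end[0],end[-1]): print(k,loc(*k,.0175).round(1))
E
```

```text
[8.75326945e-17 1.15500000e+02] 115.5
[4.98338870e-03 1.50214286e+02] 149.0
[-1.43434343e-01  4.86635354e+02]
row140 [(np.int64(175), np.int64(113), np.int64(69)), (np.int64(104), np.int64(65), np.int64(43)), (np.int64(123), np.int64(76), np.int64(48)), (np.int64(192), np.int64(118), np.int64(72)), (np.int64(226), np.int64(144), np.int64(89)), (np.int64(222), np.int64(147), np.int64(91)), (np.int64(224), np.int64(155), np.int64(96)), (np.int64(223), np.int64(147), np.int64(91)), (np.int64(111), np.int64(68), np.int64(44)), (np.int64(108), np.int64(65), np.int64(44)), (np.int64(128), np.int64(78), np.int64(53)), (np.int64(125), np.int64(77), np.int64(52)), (np.int64(107), np.int64(66), np.int64(45)), (np.int64(94), np.int64(58), np.int64(42)), (np.int64(110), np.int64(66), np.int64(45)), (np.int64(125), np.int64(74), np.int64(52)), (np.int64(135), np.int64(79), np.int64(53)), (np.int64(134), np.int64(81), np.int64(54)), (np.int64(134), np.int64(81), np.int64(56)), (np.int64(133), np.int64(82), np.int64(56)), (np.int64(135), np.int64(84), np.int64(57)), (np.int64(135), np.int64(84), np
[... 1827 characters left out ...]
8, np.int64(583)), (179, np.int64(521)), (180, np.int64(327)), (181, np.int64(251)), (182, np.int64(257)), (183, np.int64(251)), (184, np.int64(256)), (185, np.int64(249)), (186, np.int64(243)), (187, np.int64(371)), (188, np.int64(455)), (189, np.int64(443)), (190, np.int64(266)), (191, np.int64(182)), (192, np.int64(198)), (193, np.int64(245)), (194, np.int64(267)), (195, np.int64(264)), (196, np.int64(267)), (197, np.int64(263))]
(335, np.float64(115.5)) [23.1 20.4 17.5]
(461, np.float64(115.5)) [134.4  20.   17.5]
(335, np.float64(145.5)) [23.5 -6.1 17.5]
(461, np.float64(152.5)) [138.7 -12.9  17.5]
(np.float64(469.5), 122) [142.7  14.4  17.5]
(np.float64(465.5), 149) [142.4  -9.7  17.5]
```

move_arm:
  targets:
    - [0.5,0.25,-0.026,0.25,0,0,0]
    - [0.5,0.25,-0.026,0.55,0,0,0]
    - [0.5,0.25,-0.026,0.8,0,0,0]
    - [0.5,0.25,-0.026,0.95,0,0,0]
    - [0.5,0.25,-0.026,1,0,0,0]

```text
time_s: 3.32
position: [0.549, 0.2048, 0.0657]
ee_rot: [0.668, 0.704, 0.175, 0.165]
force: [-0.2, -0.6, 0.4]
opening: 0.0428
grip_force: 0.0
```

move_arm:
  targets:
    - [0.5,0,0,0.04,0,0,0]
    - [0.5,0,0,0.08,0,0,0]
    - [0.5,0,0,0.08,0,0,0]

```text
time_s: 3.7
position: [0.5542, 0.2057, 0.0568]
ee_rot: [0.667, 0.705, 0.176, 0.166]
force: [0.5, -0.7, -0.5]
opening: 0.0428
grip_force: 0.0
```

```bash
python3 - <<'E'
from h import *
S=snap('side','s2');C=snap('scene','c2');W=snap('wrist','w2')
a=S['img'][110:200,300:400,::-1];b=C['img'][110:210,255:355,::-1]
f=lambda x:cv2.resize(x,(400,375),interpolation=cv2.INTER_CUBIC)
cv2.imwrite('pics/c3.png',np.vstack([np.hstack([f(a),f(b)])]))
E
```

```text
(no output)
```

View pics/w2.png

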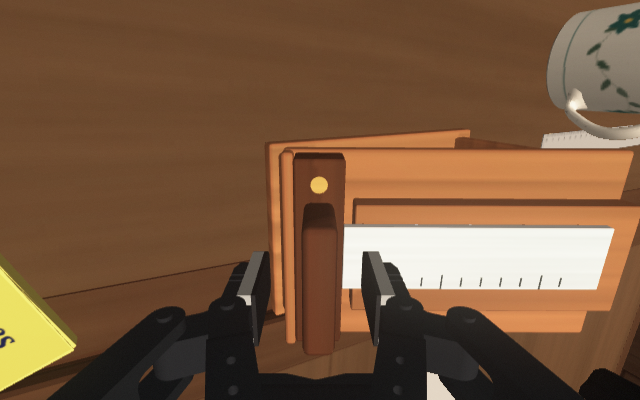

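The rib is centred between the fingers (rib at column about 320, pads at about 258 and 372), so I close on it.

move_arm:
  targets:
    - [1,0,0,0,0,0,0]
    - [1,0,0,0,0,0,0]
    - [1,0,0,0,0,0,0]
    - [1,0,0,0,0,0,0]
    - [1,0,0,0,0,0,0]
  force: 70

```text
time_s: 4.47
position: [0.5548, 0.2059, 0.0574]
ee_rot: [0.667, 0.704, 0.177, 0.167]
force: [-1.3, -0.2, 5.5]
opening: 0.0125
grip_force: 70.0
```

move_arm:
  targets:
    - [1,0,0,-0.1,0,0,0]
    - [1,0,0,-0.25,0,0,0]
    - [1,0,0,-0.5,0,0,0]
    - [1,0,0,-0.75,0,0,0]
    - [1,0,0,-1,0,0,0]
    - [1,0,0,-1,0,0,0]

```text
time_s: 5.22
position: [0.4836, 0.2021, 0.1908]
ee_rot: [0.667, 0.705, 0.177, 0.167]
force: [1.2, 0.3, -1.8]
opening: 0.0127
grip_force: 69.9
```

```bash
python3 - <<'E'
from h import *
# board frame: fit front-edge, yaw
S=ld('side0')
g=lambda x,y:(x/5-.4+345,y/5-.4+240)
B=np.array([onz(S,*g(*p),.012) for p in [(42,66),(320,45),(405,463),(97,492)]])[:,:2]
loc=np.array([[-80,120],[80,120],[80,-120],[-80,-120]])/1e3
from scipy.optimize import least_squares
f=least_squares(lambda p:(np.c_[np.cos(p[2])*loc[:,0]-np.sin(p[2])*loc[:,1]+p[0],np.sin(p[2])*loc[:,0]+np.cos(p[2])*loc[:,1]+p[1]]-B).ravel(),[.58,-.22,-.2])
p=f.x; print(p,np.degrees(p[2]),(f.fun*1000).round(1))
T=np.array([onz(S,*g(*p_),.038)[:2] for p_ in [(129,287),(242,275),(249,346),(138,354)]])
M=np.array([[np.cos(p[2]),-np.sin(p[2])],[np.sin(p[2]),np.cos(p[2])]])
print('stop in board',(((T-p[:2])@M)*1000).round(1))
# stock pose target: x=-92-3 gap, blade side y target = stopface+40
W=ld('w2')
d=snap('wrist','w3')
E
```

```text
[ 0.57913312 -0.22161701 -0.19794092] -11.341179100465734 [-0.3 -0.4 -0.   0.1  1.  -0.7 -0.7  1. ]
stop in board [[-51.4 -24.3]
 [  8.3 -22.9]
 [  5.6 -61.1]
 [-51.7 -60.4]]
```

View pics/w3.png

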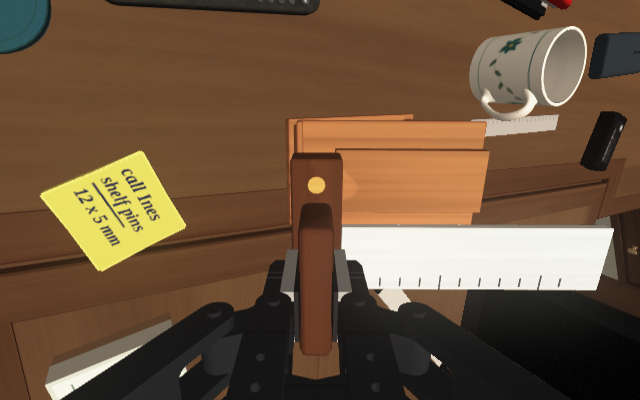

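The square is held level in the fingers and clear of the rest. Blade corners are at (613,228) and (600,291), the blade root is at (343,225), and the stock's left corners are at (292,153) and (343,154). I get its pose in the tool by PnP and plan the placing.

```bash
cat >> h.py <<'E'
BP=np.array([.57913,-.22162]);BY=-11.34   # board
def inhand(d,px,obj):
    st=monitor.read_state()
    ok,rv,tv=cv2.solvePnP(np.array(obj,float)/1e3,np.array(px,float),d['mtx'],None)
    Rc=d['R']; Rsq=Rc.T@cv2.Rodrigues(rv)[0]; o=Rc.T@(tv.ravel()-d['t'])
    R0=Ro.from_quat(st['ee_rot']); 
    res=cv2.projectPoints(np.array(obj,float)/1e3,rv,tv,d['mtx'],None)[0].reshape(-1,2)-px
    return R0.inv().apply(o-st['position']),(R0*TOOL.inv()).inv()*Ro.from_matrix(Rsq),res,o,Rsq
E
python3 - <<'E'
from h import *
d=ld('w3'); im=d['img']; g=im.min(2).astype(int)
m=(g>150); 
for c in (360,450,540,595): r=np.nonzero(m[200:300,c])[0]+200; print(c,r[0],r[-1])
for r in (235,255,275,285): c=np.nonzero(m[r,330:640])[0]+330; print(r,c[0],c[-1])
px=[(613.5,228),(600,290.5),(343,225),(292,153),(343,153.5)]
obj=[(142,17,17.5),(142,-17,17.5),(12,17,17.5),(-12,50,17.5),(12,50,17.5)]
p,R,res,o,Rsq=inhand(d,px,obj); print('o in tool mm',p*1000,'rot',R.as_rotvec(degrees=True),'\n',res.round(1)); print(o,Ro.from_matrix(Rsq).as_euler('zyx',degrees=True))
print(monitor.read_state()['joint_positions'])
E
```

```text
360 227 263
450 228 288
540 228 289
595 228 289
235 342 612
255 346 606
275 365 600
285 367 597
o in tool mm [ 0.03265369  1.8227801  22.22694967] rot [-5.47597685  0.4906996  -0.80096543] 
 [[ 0.2 -1.4]
 [-0.3  1.2]
 [-0.7 -0.8]
 [-0.7  0.4]
 [ 1.5  0.6]]
[0.49532971 0.20253258 0.17024884] [ -0.11883942 -27.65247765  -4.49221286]
[ 0.21488449 -0.17497769  2.13511017 -0.11537275  0.70082152  0.22983839]
```

move_arm:
  targets:
    - [1,-0.3,0,-0.1,0,0,0]
    - [1,-0.6,0,-0.1,0,0,0]
    - [1,-1,0,-0.1,0,0,0]
    - [1,-1,0,-0.1,0,0,0]

```text
time_s: 5.78
position: [0.4848, 0.046, 0.2001]
ee_rot: [0.671, 0.702, 0.174, 0.166]
force: [0.5, 0.4, -2.2]
opening: 0.0129
grip_force: 69.8
```

```bash
cat >> h.py <<'E'
def tgt(bx,by,z,h=.0225,off=(0,0)):
    q=axes(BY,0); p=np.r_[BP,0]+q.apply([bx,by,0]); p[2]=z+h
    row(p,q*TOOL); print('world tcp',p)
E
python3 - <<'E'
from h import *
tgt(-.098,.035,.10); print(monitor.read_state()['position'])
E
```

```text
shift [-1.4273 -0.2673  0.4435] turn [ 0.1538 -0.0188  0.0757]
world tcp [ 0.48992527 -0.16803348  0.1225    ]
[0.48475697 0.04602168 0.2001175 ]
```

move_arm:
  targets:
    - [1,-0.4,-0.08,0.1,0.04,-0.005,0.02]
    - [1,-0.7,-0.16,0.2,0.08,-0.01,0.04]
    - [1,-0.95,-0.22,0.3,0.12,-0.015,0.06]
    - [1,-1,-0.27,0.4,0.154,-0.019,0.076]
    - [1,-1,-0.27,0.4,0.154,-0.019,0.076]
    - [1,-1,-0.27,0.4,0.154,-0.019,0.076]

```text
time_s: 6.52
position: [0.4849, -0.0971, 0.1289]
ee_rot: [0.77, 0.638, 0.001, -0.0]
force: [-0.5, 0.4, -1.6]
opening: 0.0131
grip_force: 69.7
```

```bash
python3 - <<'E'
from h import *
tgt(-.098,.035,.03)
E
```

```text
shift [-0.4593  0.1203  0.5087] turn [ 0.0004 -0.0005  0.0036]
world tcp [ 0.48992527 -0.16803348  0.0525    ]
```

move_arm:
  targets:
    - [1,-0.2,0.06,0.1,0,0,0]
    - [1,-0.46,0.12,0.2,0,0,0.004]
    - [1,-0.46,0.12,0.4,0,0,0.004]
    - [1,-0.46,0.12,0.5,0,0,0.004]
    - [1,-0.46,0.12,0.5,0,0,0.004]

```text
time_s: 7.15
position: [0.4895, -0.1683, 0.0546]
ee_rot: [0.774, 0.633, 0.001, -0.0]
force: [-0.6, -0.8, -1.4]
opening: 0.0131
grip_force: 69.7
```

```bash
python3 - <<'E'
from h import *
tgt(-.098,.035,.0)
W=snap('wrist','w4');S=snap('side','s4');C=snap('scene','c4')
a=S['img'][215:345,310:440,::-1]
b=W['img'][:,:,::-1]
A=cv2.resize(a,(400,400),interpolation=cv2.INTER_CUBIC)
cv2.imwrite('pics/c4.png',np.hstack([A,cv2.resize(b[60:380,200:520],(400,400))]))
E
```

```text
shift [0.002  0.0021 0.2139] turn [ 0.0003 -0.0004 -0.0007]
world tcp [ 0.48992527 -0.16803348  0.0225    ]
```

View pics/c4.png

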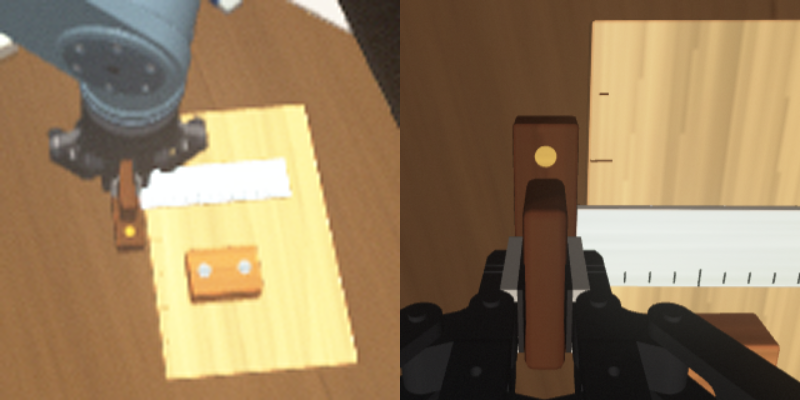

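The square hangs level about 30 mm up and left of the stop, with its stock about 6 mm in front of the board edge. I check the yaw of the board edge and the blade with the wrist camera.

```bash
python3 - <<'E'
from h import *
d=ld('w4'); im=d['img'].astype(int); g=im.sum(2)
def edge(r,c0,c1,thr=None):
    x=g[r,c0:c1].astype(float); k=np.argmax(np.abs(np.diff(x))); return c0+k+.5
q=axes(BY,0); M=q.as_matrix()[:2,:2]
def show(n,pts,z):
    P=np.array([onz(d,*p,z)[:2] for p in pts]); L=(P-BP)@M*1000
    return L
# board edge rows: composite y 30..195 -> rows 84..216 ; cols ~ (575..600-400)/1.25+200
be=[(edge(r,345,362),r) for r in range(82,216,6)]
L=show('b',be,.012); k=np.polyfit(L[:,1],L[:,0],1); print('board edge x at y=35:',np.polyval(k,35),'slope deg',np.degrees(np.arctan(k[0])),'res',np.std(L[:,0]-np.polyval(k,L[:,1])))
be=[(edge(r,334,347),r) for r in range(157,220,4)]
print(be[::4])
zt=.030+.002+.0175
L=show('s',be,zt); k=np.polyfit(L[:,1],L[:,0],1); print('stock face x at y=35:',np.polyval(k,35),'slope',np.degrees(np.arctan(k[0])),'res',np.std(L[:,0]-np.polyval(k,L[:,1])))
# blade top edge (left side) rows near 60+206/1.25=225
def ev(c,r0,r1):
    x=g[r0:r1,c].astype(float); return r0+np.argmax(np.diff(x))+.5
bl=[(c,ev(c,216,234)) for c in range(360,600,12)]
L=show('bl',bl,zt); k=np.polyfit(L[:,0],L[:,1],1); print('blade left y',L[[0,-1]].round(1),'slope',np.degrees(np.arctan(k[0])),'res',np.std(L[:,1]-np.polyval(k,L[:,0])))
# stop left-top edge from wrist, cols composite 690..755 -> 432..484, rows ~ 60+315/1.25=312
print([int(g[r,460]) for r in range(296,330,2)])
tgt(-.098,.035,0)
E
```

```text
board edge x at y=35: -77.67884104062746 slope deg -0.18329678470643837 res 0.1543146997433737
[(np.float64(341.5), 157), (np.float64(342.5), 173), (np.float64(342.5), 189), (np.float64(341.5), 205)]
stock face x at y=35: -85.04781052281665 slope -0.4685585017003027 res 0.17827027845069127
blade left y [[-76.6  52.9]
 [ 29.8  52.2]] slope -0.44665106620365047 res 0.14017129592483926
[531, 526, 522, 524, 524, 524, 521, 334, 195, 190, 192, 186, 188, 196, 192, 147, 88]
shift [ 0.0082 -0.0117  0.2252] turn [ 0.0014  0.0001 -0.0007]
world tcp [ 0.48992527 -0.16803348  0.0225    ]
```

move_arm:
  targets:
    - [1,0.005,0,0.08,0,0,0]
    - [1,0.005,0,0.14,0,0,0]
    - [1,0.005,0,0.18,0,0,0]
    - [1,0.005,0,0.2,0,0,0]
    - [1,0.005,0,0.2,0,0,0]

```text
time_s: 7.92
position: [0.4903, -0.1688, 0.0253]
ee_rot: [0.775, 0.633, 0.001, 0.0]
force: [-4.0, 1.5, 4.8]
opening: 0.0124
grip_force: 70.9
```

move_arm:
  targets:
    - [1,0,0,0.008,0,0,0]
    - [1,0,0,0.014,0,0,0]
    - [1,0,0,0.014,0,0,0]

```text
time_s: 8.3
position: [0.4905, -0.1689, 0.0253]
ee_rot: [0.774, 0.633, 0.001, 0.0]
force: [-10.1, 4.3, 25.1]
opening: 0.0132
grip_force: 73.9
```

move_arm:
  targets:
    - [1,0,0,-0.012,0,0,0]
    - [1,0,0.015,-0.012,0,0,0]
    - [1,0,0.03,-0.012,0,0,0]
    - [1,0,0.03,-0.012,0,0,0]

```text
time_s: 8.8
position: [0.4945, -0.1698, 0.0253]
ee_rot: [0.774, 0.633, 0.0, -0.0]
force: [-6.1, 1.6, 12.1]
opening: 0.0128
grip_force: 71.9
```

```bash
python3 - <<'E'
from h import *
W=snap('wrist','w5');S=snap('side','s5');C=snap('scene','c5')
a=S['img'][215:345,310:440,::-1]
b=W['img'][:,:,::-1];c=C['img'][190:270,370:470,::-1]
A=cv2.resize(a,(400,400),interpolation=cv2.INTER_CUBIC)
out=np.zeros((600,800,3),np.uint8); out[:,:480]=cv2.resize(b[60:380,300:556],(480,600)); out[:250,480:]=cv2.resize(c,(320,250),interpolation=cv2.INTER_CUBIC); out[280:,480:]=cv2.resize(a,(320,320),interpolation=cv2.INTER_CUBIC)
cv2.imwrite('pics/c5.png',out); print(monitor.read_state()['ft_torque'])
E
```

```text
[ 0.50256714  1.36629874 -0.00445035]
```

View pics/c5.png

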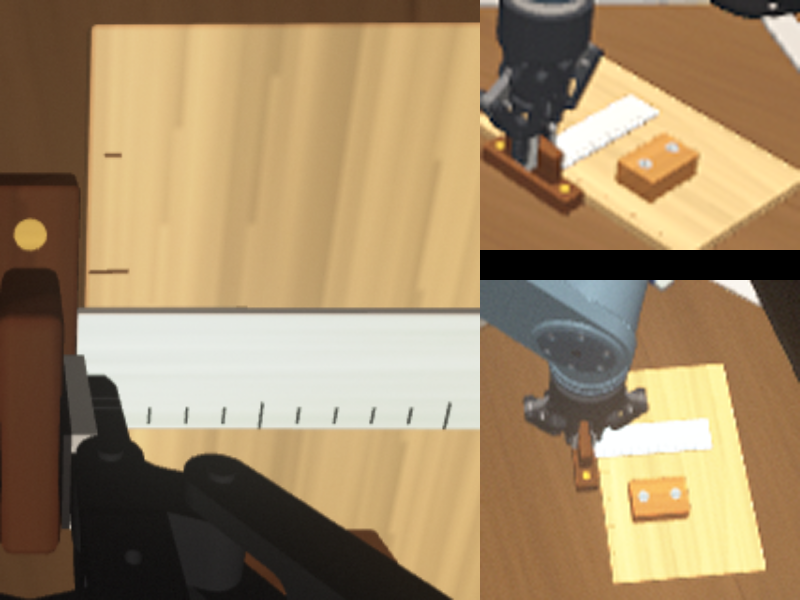

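Stock and blade lie flat on the worktop and board, parallel to the edge, with a small gap left. I push forward to contact in small steps.

move_arm:
  targets:
    - [1,0,0.007,-0.005,0,0,0]
    - [1,0,0.013,-0.005,0,0,0]
    - [1,0,0.013,-0.005,0,0,0]

```text
time_s: 9.32
position: [0.4965, -0.1703, 0.0253]
ee_rot: [0.774, 0.633, 0.0, 0.0]
force: [-3.9, -1.5, 4.3]
opening: 0.0126
grip_force: 70.8
```

move_arm:
  targets:
    - [1,0,0.006,0,0,0,0]
    - [1,0,0.01,0,0,0,0]
    - [1,0,0.01,0,0,0,0]

```text
time_s: 9.7
position: [0.4968, -0.1703, 0.0253]
ee_rot: [0.774, 0.633, -0.0, -0.001]
force: [-9.0, 0.3, 9.2]
opening: 0.0125
grip_force: 71.4
```

```bash
cat > chk.py <<'E'
from h import *
def chk(f):
    d=snap('wrist',f); im=d['img'].astype(int); g=im.sum(2).astype(float)
    q=axes(BY,0); M=q.as_matrix()[:2,:2]
    L=lambda pts,z:(np.array([onz(d,*p,z)[:2] for p in pts])-BP)@M*1000
    def col(r,x0,x1): return (x0+np.argmax(np.abs(np.diff(g[r,x0:x1])))+.5,r)
    def line(r0,r1,z,xb):   # predicted bx edge, search +-7px
        out=[]
        for r in range(r0,r1,4):
            us=np.array([L([(u,r)],z)[0,0] for u in range(325,375)]); u=325+int(np.argmin(abs(us-xb)))
            out.append(col(r,u-7,u+8))
        P=L(out,z); k=np.polyfit(P[:,1],P[:,0],1); return P[:,1].min().round(),P[:,1].max().round(),np.polyval(k,[P[:,1].min(),P[:,1].max()]).round(2),np.degrees(k[0]).round(2),np.std(P[:,0]-np.polyval(k,P[:,1])).round(2)
    print('board edge',line(90,150,.012,-78)); 
    for r in (165,180,195,210): print(r,g[r,325:365].astype(int))
    return d,L,g
if __name__=='__main__':
    d,L,g=chk('w6')
    bl=[(c,216+np.argmax(np.diff(g[216:245,c]))+.5) for c in range(370,600,12)]
    P=L(bl,.0175);k=np.polyfit(P[:,0],P[:,1],1);print('blade left',P[[0,-1]].round(1),np.degrees(k[0]))
E
python3 chk.py
```

```text
board edge (np.float64(89.0), np.float64(113.0), array([-77.8 , -77.85]), np.float64(-0.12), np.float64(0.13))
165 [187 192 189 186 190 189 183 182 181 181 181 182 179 179 179 165 166 361
 496 531 529 535 532 532 531 545 551 558 570 565 560 557 556 552 559 562
 563 564 565 558]
180 [192 189 187 194 189 188 188 190 183 178 182 178 179 181 179 165 153 475
 508 538 531 530 532 533 535 546 549 559 565 557 555 556 549 552 555 559
 563 561 556 554]
195 [192 193 189 193 185 188 190 186 185 185 179 179 177 181 173 160 195 487
 515 529 529 528 527 529 539 545 554 563 563 558 555 554 554 558 555 558
 558 558 554 552]
210 [ 92  94  97  88  93  93 162 184 183 183 178 184 177 177 175 175 363 496
 528 527 527 531 531 533 541 550 559 566 556 555 551 548 552 553 558 558
 556 552 548 545]
blade left [[-63.9  51.2]
 [ 44.   51. ]] -0.08297212352311302
```

The stock is flush, with no gap pixels along the edge, and the blade is parallel to the board's x to 0.1°. I slide it right along the edge.

move_arm:
  targets:
    - [1,-0.02,0,-0.003,0,0,0]
    - [1,-0.05,0,-0.003,0,0,0]
    - [1,-0.08,0,-0.003,0,0,0]
    - [1,-0.11,0,-0.003,0,0,0]
    - [1,-0.14,0,-0.003,0,0,0]
    - [1,-0.17,0,-0.003,0,0,0]
    - [1,-0.2,0,-0.003,0,0,0]
    - [1,-0.2,0,-0.003,0,0,0]

```text
time_s: 10.75
position: [0.4913, -0.1979, 0.0253]
ee_rot: [0.774, 0.633, 0.001, -0.002]
force: [-4.6, 7.0, 6.5]
opening: 0.0126
grip_force: 71.0
```

move_arm:
  targets:
    - [1,-0.01,0,0,0,0,0]
    - [1,-0.02,0,0,0,0,0]
    - [1,-0.03,0,0,0,0,0]
    - [1,-0.03,0,0,0,0,0]

```text
time_s: 11.25
position: [0.4905, -0.2019, 0.0253]
ee_rot: [0.774, 0.633, 0.001, -0.002]
force: [-3.5, 9.3, 6.5]
opening: 0.0127
grip_force: 71.0
```

move_arm:
  targets:
    - [1,-0.008,0,0,0,0,0]
    - [1,-0.016,0,0,0,0,0]
    - [1,-0.016,0,0,0,0,0]

```text
time_s: 11.62
position: [0.49, -0.2042, 0.0253]
ee_rot: [0.774, 0.633, 0.001, -0.002]
force: [-4.3, 8.4, 7.0]
opening: 0.0128
grip_force: 71.0
```

move_arm:
  targets:
    - [1,-0.008,0,0,0,0,0]
    - [1,-0.016,0,0,0,0,0]
    - [1,-0.016,0,0,0,0,0]

```text
time_s: 12.0
position: [0.4895, -0.2065, 0.0253]
ee_rot: [0.774, 0.633, 0.001, -0.002]
force: [-3.9, 9.8, 7.5]
opening: 0.0127
grip_force: 71.0
```

move_arm:
  targets:
    - [1,-0.006,0,0,0,0,0]
    - [1,-0.012,0,0,0,0,0]
    - [1,-0.012,0,0,0,0,0]

```text
time_s: 12.38
position: [0.4894, -0.2069, 0.0253]
ee_rot: [0.774, 0.633, 0.002, -0.003]
force: [-2.1, 15.5, 9.5]
opening: 0.0128
grip_force: 71.5
```

move_arm:
  targets:
    - [1,-0.004,0.003,0,0,0,0]
    - [1,-0.007,0.006,0,0,0,0]
    - [1,-0.007,0.006,0,0,0,0]

```text
time_s: 12.75
position: [0.4894, -0.207, 0.0253]
ee_rot: [0.774, 0.633, 0.002, -0.004]
force: [-4.7, 18.9, 15.4]
opening: 0.0119
grip_force: 72.3
```

```bash
sed -i "s/'w6'/'w7'/" chk.py; python3 chk.py; python3 - <<'E'
from h import *
W=ld('w7')
S=snap('side','s7');C=snap('scene','c7')
a=S['img'][225:345,320:440,::-1]
b=W['img'][:,:,::-1];c=C['img'][190:270,370:470,::-1]
out=np.zeros((600,800,3),np.uint8); out[:,:480]=cv2.resize(b[80:400,300:556],(480,600)); out[:250,480:]=cv2.resize(c,(320,250),interpolation=cv2.INTER_CUBIC); out[280:,480:]=cv2.resize(a,(320,320),interpolation=cv2.INTER_CUBIC)
cv2.imwrite('pics/c7.png',out)
E
```

```text
board edge (np.float64(51.0), np.float64(76.0), array([-77.54, -77.87]), np.float64(-0.79), np.float64(0.28))
165 [192 192 194 188 195 188 190 189 185 186 187 187 183 184 181 167 163 361
 495 525 537 540 536 539 543 552 554 561 565 569 561 554 552 549 552 555
 557 562 557 555]
180 [197 197 194 195 192 186 190 190 187 183 181 186 183 187 181 170 153 496
 504 536 534 536 541 539 540 552 554 558 564 559 557 553 548 548 550 552
 557 555 550 551]
195 [200 197 197 194 196 196 191 190 187 181 190 184 189 190 178 171 223 485
 513 535 532 535 538 538 545 549 553 558 557 556 549 547 546 550 553 548
 553 553 551 543]
210 [101 101  91  94  93 100 167 189 184 187 187 187 183 185 172 172 349 491
 518 530 535 537 535 539 545 547 553 557 554 549 545 541 541 546 548 548
 546 546 546 539]
blade left [[-63.9  13.8]
 [ 43.8  14.3]] 0.3567399484484184
```

move_arm:
  targets:
    - [1,0.006,-0.005,-0.008,0,0,0]
    - [1,0.006,-0.005,-0.008,0,0,0]

```text
time_s: 13.15
position: [0.4893, -0.2071, 0.0256]
ee_rot: [0.774, 0.633, 0.002, -0.003]
force: [0.7, 12.0, -0.2]
opening: 0.0129
grip_force: 70.2
```

move_arm:
  targets:
    - [0.55,0,0,0,0,0,0]
    - [0.55,0,0,0,0,0,0]
    - [0.55,0,0,0,0,0,0]
    - [0.55,0,0,0,0,0,0]

```text
time_s: 13.65
position: [0.4905, -0.2114, 0.0273]
ee_rot: [0.775, 0.632, 0.001, 0.001]
force: [0.0, 0.1, 0.0]
opening: 0.0384
grip_force: 0.0
```

move_arm:
  targets:
    - [0.55,0,0,-0.1,0,0,0]
    - [0.55,0,0,-0.25,0,0,0]
    - [0.55,0,0,-0.5,0,0,0]
    - [0.55,0,0,-0.75,0,0,0]
    - [0.55,0,0,-0.75,0,0,0]

```text
time_s: 14.28
position: [0.4924, -0.2127, 0.1443]
ee_rot: [0.775, 0.632, 0.002, 0.005]
force: [0.2, -0.2, 0.1]
opening: 0.0384
grip_force: 0.0
```

```bash
python3 - <<'E'
from h import *
W=snap('wrist','w8')
S=snap('side','s8');C=snap('scene','c8')
a=S['img'][225:345,320:440,::-1]
b=W['img'][:,:,::-1];c=C['img'][190:270,370:470,::-1]
out=np.zeros((600,800,3),np.uint8); out[:,:480]=cv2.resize(b[80:400,270:526],(480,600)); out[:250,480:]=cv2.resize(c,(320,250),interpolation=cv2.INTER_CUBIC); out[280:,480:]=cv2.resize(a,(320,320),interpolation=cv2.INTER_CUBIC)
cv2.imwrite('pics/c8.png',out)
E
```

```text
(no output)
```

View pics/c8.png

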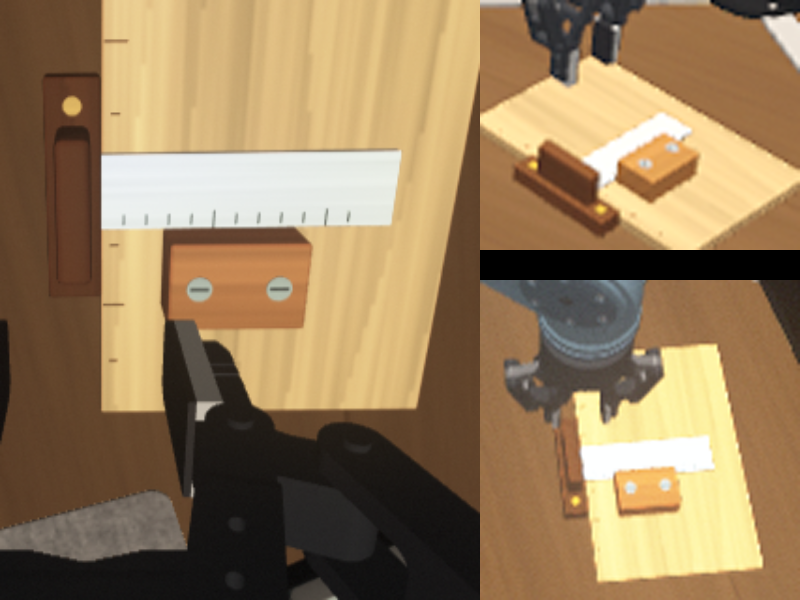

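The square is released. The stock lies on the board edge (column about 100) and the blade's right side (row about 227) meets the foot of the stop. I check the yaw and the gap numerically.

```bash
python3 - <<'E'
from h import *
d=ld('w8'); g=d['img'].astype(int).sum(2).astype(float)
M=axes(BY,0).as_matrix()[:2,:2]
L=lambda pts,z:(np.array([onz(d,*p,z)[:2] for p in pts])-BP)@M*1000
s=lambda x,y:(x/1.875+270,y/1.875+80)
def fit(P,a): 
    k=np.polyfit(P[:,a],P[:,1-a],1); e=P[[0,-1],a]; return e.round(1),np.polyval(k,e).round(2),np.degrees(k[0]).round(2),np.std(P[:,1-a]-np.polyval(k,P[:,a])).round(2)
def vs(cols,r0,r1): return [(c,r0+np.argmax(np.abs(np.diff(g[r0:r1,c])))+.5) for c in cols]
def hs(rows,c0,c1): return [(c0+np.argmax(np.abs(np.diff(g[r,c0:c1])))+.5,r) for r in rows]
print('blade left',fit(L(vs(range(330,480,8),154,170),.0175),0))
print('blade right (bare part)',fit(L(vs(list(range(440,478,4)),194,208),.0175),0), fit(L(vs(list(range(330,355,4)),194,208),.0175),0))
print('stock/board edge',fit(L(hs(range(122,158,4),318,330),.0175),1))
print('stock/board edge low',fit(L(hs(range(206,236,4),318,330),.0175),1))
print('board edge below',fit(L(hs(range(244,292,4),318,330),.012),1))
print('board edge above',fit(L(hs(range(84,116,4),318,330),.012),1))
print('stop top edges L',fit(L(vs(range(364,430,6),205,218),.038),0))
print('stop top edges R',fit(L(vs(range(385,425,6),248,262),.038),0))
for c in (370,390,410,425): print(c,g[190:222,c].astype(int))
E
```

```text
blade left (array([-72.8,  42.8]), array([14.03, 14.84]), np.float64(0.4), np.float64(0.23))
blade right (bare part) (array([19.1, 49.3]), array([-18.25, -18.44]), np.float64(-0.36), np.float64(0.0)) (array([-72.4, -52.5]), array([-19.43, -19.56]), np.float64(-0.36), np.float64(0.0))
stock/board edge (array([45.4, 20.5]), array([-78.14, -78.02]), np.float64(-0.26), np.float64(0.0))
stock/board edge low (array([-23.4, -48.9]), array([-77.82, -77.7 ]), np.float64(-0.26), np.float64(0.0))
board edge below (array([ -61., -106.]), array([-77.47, -77.26]), np.float64(-0.26), np.float64(0.0))
board edge above (array([73.2, 52.5]), array([-78.09, -77.99]), np.float64(-0.26), np.float64(0.0))
stop top edges L (array([-47.1,  -0.5]), array([-19.61, -19.25]), np.float64(0.45), np.float64(0.24))
stop top edges R (array([-28.1,   0.9]), array([-61.18, -57.36]), np.float64(7.54), np.float64(1.26))
370 [708 709 708 710 710 706 700 694 694 695 702 532 284 210 213 212 209 203
 204 203 284 368 390 397 392 379 383 392 396 410 419 424]
390 [703 704 702 704 705 702 695 690 690 697 709 438 221 207 215 218 213 209
 205 211 306 379 398 392 387 384 382 397 407 413 428 426]
410 [697 697 696 697 699 693 692 687 689 695 686 392 212 215 211 218 213 208
 210 221 336 385 401 393 384 381 391 396 406 414 424 430]
425 [694 693 695 699 695 690 686 686 689 694 570 311 213 215 219 219 211 207
 213 236 348 389 404 396 380 379 389 399 403 415 421 424]
```

Blade and stop face agree in angle (0.4° and 0.45°) and in position (about 0.3 mm apart). The stock shows no gap to the board edge, and the gripper is clear, so I hand in.

```bash
python3 -c "
from h import *
print(workorder.close_job())"
```

```text
the job is handed in; nothing more can be done
None
```

The job is handed in, with no verdict returned: the square lies flat, its stock flush on the board's front edge and its blade against the stop (about 0.3 mm by camera), the gripper is clear, and I didn't re-measure the remote, carton or eraser, though the arm passed well clear of them.

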